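# Load a lopsided cast lever into the arbor press

### The arm

A 6-joint arm with a two-finger parallel gripper is mounted at the origin on a cart in front of the work surface, level with it; the furniture and walls round the work are solid. World frame = base frame: x ahead of the robot, y to its left, z up, the work surface at z = 0. Lengths are in m, angles in rad, forces in N, time in s.
With the tool pointing down it reaches from about 0.275 to 0.775 m from the base axis. Payload 14.6 kg.
Tool frame: the origin (TCP) lies on the centre line of the jaws, within the pads' length; the fingertips stand 19 mm ahead of it and the grasp point (between the pads) is the TCP; z points along the fingers, y is the line along which they close (so a half turn about z gives the same grasp; the last joint's range is limited). The gripper opens to 85 mm and grips with 20 to 120 N. Pads are 22 mm wide; open, the fingers measure 114 mm over their backs; the gripper's body (76 mm by 85 mm) begins 54 mm behind the grasp point. The pads swing forward as they close: fully open they stand 13 mm farther back than shut.
Start: joints at [-1.458, 0.263, -0.048, 1.259, 0, 1.415], TCP at [0.139, -0.506, 0.25] pointing down, gripper open.
Joint ranges: [-2.65, 2.65], [-0.89, 1.7], [-1.18, 1.37], [-2.13, 2.11], [-1.35, 1.29], [-3.14, 3.14]. Speed limits (rad/s): [1.89, 1.89, 2.57, 2.79, 3.14, 3.14].

### API

Orientations are given as a unit quaternion [x, y, z, w].
In Python, from station import env, camrig, planner gives the robot as it stands (env), with the cameras (camrig) and the kinematics (planner). Calls block until the motion is done:
- env.move_to(position, orientation): joint-space move of the TCP to a pose.
- env.move_l(position, ori=None, speed=0.15, contact_N=None): straight line of the TCP; ori=None keeps the orientation; speed is the mean speed in m/s. With contact_N (N) it stops when the force on the tool has changed by that much, and returns True; else False.
- env.set_joints(angles): joint-space move.
- env.gripper_open() and env.close(): open the fingers fully, or close them until they stop; the grip force is fixed at half the most.
- env.pause(seconds).
- planner.solve_ik(position, orientation): joint angles nearest the present ones, or None.
- env.get_obs(): the state.
- camrig.grab_frame(name): name is "side" or "top"; returns the picture (420x560x3 uint8, blue, green, red); there is no depth.
- camrig.camera_model(name): a dict with "fx", "fy", "cx", "cy" (pixels), "rvec" (rotation vector, rad) and "tvec" (3), from world to camera coordinates, as OpenCV has them. Camera axes: x right, y down, z forward; pixel columns grow to the right and rows downward; lengths in m; the calibration is good to about 2 mm. A picture is of the moment at which its call begins. camera_model takes no time and is no camera call.
A pose or a line that the arm cannot do raises env.IKError and nothing moves.
- env.job_done(): hands the job in; it is judged then, once.
The state is a dict: "time_s": time; "joint_pos": joint angles; "dq": joint speeds; "tau": joint torques, N m; "tool_pos": TCP position; "tcp_rot": TCP orientation; "contact_force": force on the tool from outside, world axes, zero at the start; "torque": the same for the moment, N m; "opening": finger opening in m; "gripper_force": force on a finger pad.
Only numpy, scipy, OpenCV 4.12 (cv2) and the standard library are available. Lean on these libraries where they do the work, as an engineer would, in place of code of your own. Each camera call takes 0.05 s, during which the arm holds its last target. There are 200 camera calls.

### The job

Load the blue cast lever into the arbor press so that its bush can be pressed out: big hub down in the round nest under the ram, small eye on the work rest between its cheeks, both ends fully down. The lever is lopsided and hangs off its grip if taken anywhere else than near its balance point, so try a small lift, shift the grip until it stays level, and carry it level all the way; set it down in your grip rather than dropping it, then let go. The roll of tape stands in the way of the fingers: nudge it aside without tipping it over.

Things in the scene. Friction and masses are not known exactly. Their poses are not given: they have to be found in the camera images.
- lever: Loose blue-painted cast lever, 242 mm long, 0.65 to 0.87 kg. Origin: centre of the flat underside of its big hub (54 mm cylinder, 50 mm tall, brass bush); z up. The shank runs along -x to the small eye 200 mm away. The two bushes are of unknown weight: the balance point lies on the shank somewhere between x = -60 and -86 mm; a trial lift shows where
- lever_shank (a point): Middle of the lever's straight shank, at lever x = -100 mm, z = 27 mm (halfway up the shank); axes as the lever's. The shank is 20 mm wide (y) with upright sides, from z = 16 to 38 mm, and free to grip from lever x = -45 to -180 mm
- lever_eye (a point): Centre of the flat underside of the lever's small eye (30 mm cylinder, 40 mm tall, dark bush), level with the hub's underside; axes as the lever's
- press: Green arbor press, fixed, 356 mm high. Origin: on the bench under the ram's axis; z up; throat open to its -x, column at x = 78 to 148 mm, foot 110 mm wide in y. A loaded lever has the same axes as the press. The ram, 26 mm square, ends 135 mm above the bench. The pull handle stands on the +y side of the head
- press_head (a point): Middle of the lower front edge of the press's overhanging head: press x = -85 mm, z = 200 mm; the head is 72 mm wide in y, its front face stands upright up to z = 304 mm (screw heads 7 mm proud). It reaches out over the loaded lever's balance point: an upright gripper does not fit there, so lean the tool back, its wrist towards press -x
- nest (a point): Centre of the floor of the press's round nest for the hub, 50 mm above the bench, on the ram's axis; 62 mm inside, 78 mm outside, its rim 5 mm above the floor; axes as the press's
- rest (a point): Centre of the top of the work rest for the eye, 200 mm in front of the nest (press x = -200 mm), level with its floor; two steel cheeks 42 mm apart in y, flared out at the top, stand 25 mm above it; axes as the press's
- tape_roll: White roll of tape lying flat, 85 mm diameter, 50 mm tall, 0.16 kg, loose, 2 to 7 mm from the lever's shank on its +y side, abreast of the balance point. Origin: centre of its underside; z up

How it is judged:
By the outcome, as a careful person would: the job done as asked, in the order asked, and still so for the second after the job is handed in, with the robot touching nothing.
It also fails if it takes over 66 s, if anything falls off the work surface, if the arm or the gripper's body presses on something with over 40 N, if the wrist force passes 120 N, or if a joint passes its speed limit or range.

## Working session

There is one attempt and no reset: what is moved stays moved. The work goes in short steps, each a Python script; the robot and the scene stay as the last script left them, time stands still between calls to the robot, and variables do not carry over. Pictures are saved under pics/ and viewed, at most 10 in all, crops included, and the job is handed in when it is done.

```bash
mkdir -p pics; ls; python3 - <<'E'
from station import env, camrig, planner
import cv2
for n in("side","top"):
    cv2.imwrite(f"pics/{n}0.png",camrig.grab_frame(n)); print(n,camrig.camera_model(n))
o=env.get_obs(); print(o)
E
```

```text
pics
station.py
side {'fx': 459.58509986953715, 'fy': 459.58509986953715, 'cx': 282.18855335098647, 'cy': 209.6515008343183, 'rvec': array([ 0.53704141, -2.40846332,  1.49945665]), 'tvec': array([0.52526515, 0.18079982, 1.2353086 ])}
top {'fx': 417.1468570154284, 'fy': 417.1468570154284, 'cx': 285.0189341014439, 'cy': 212.0073183993168, 'rvec': array([ 2.21277169, -2.1873797 ,  0.06455548]), 'tvec': array([0.1086168 , 0.54130052, 1.22435174])}
{'time_s': 0.1, 'joint_pos': array([-1.45831864e+00,  2.63506985e-01, -4.88524853e-02,  1.25945245e+00,
       -6.78951782e-06,  1.41550264e+00]), 'dq': array([ 7.64963666e-04, -8.43954533e-04,  3.03070726e-03,  9.20321999e-04,
       -1.70671501e-03,  5.73668527e-05]), 'tau': array([ 4.14045237e-03, -6.38574600e+01,  3.85062611e+01,  9.91302193e-03,
       -5.57100316e-05, -2.25493966e-05]), 'tool_pos': array([ 0.13887531, -0.50605162,  0.24986436]), 'tcp_rot': array([ 9.91050564e-01,  1.33486037e-01,  7.47605623e-06, -5.07750882e-04]), 'contact_force': array([-0.49717647, -0.71713316,  0.24763553]), 'torque': array([-0.03994911, -0.03284007, -0.03310141]), 'gripper_force': 0.0, 'opening': 0.08530313369611357}
```

View pics/side0.png

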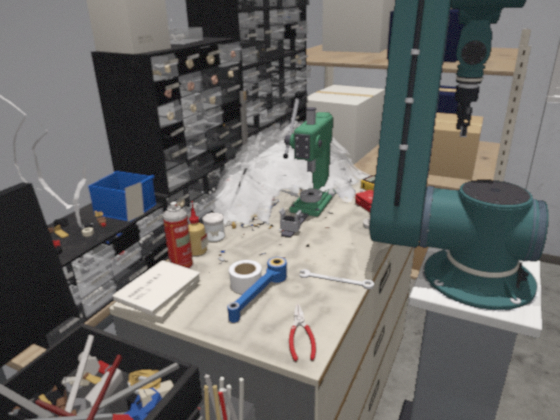

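View pics/top0.png

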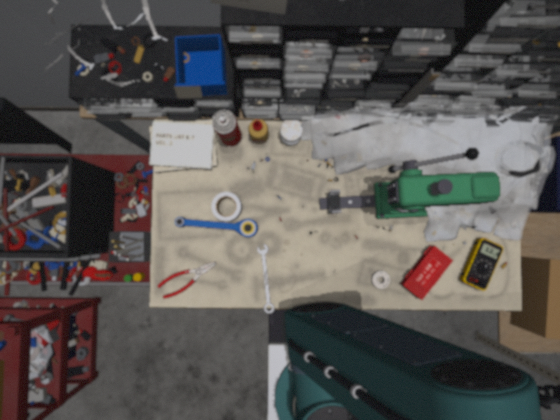

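The top view shows the lever's eye at about (180,221), its hub at (248,228), the tape at (227,206), the rest at (331,202) and the press head to the right. Lever and press x both point roughly along world -y. I'll zoom in to measure.

```bash
cat > h.py <<'E'
import numpy as np,cv2
from station import env, camrig, planner
from scipy.spatial.transform import Rotation as R
def cam(n):
    m=camrig.camera_model(n);K=np.array([[m['fx'],0,m['cx']],[0,m['fy'],m['cy']],[0,0,1]])
    return K,cv2.Rodrigues(m['rvec'])[0],np.array(m['tvec'])
def px2w(n,uv,z):
    K,r,t=cam(n);d=r.T@np.linalg.solve(K,[uv[0],uv[1],1]);c=-r.T@t
    return c+d*(z-c[2])/d[2]
def w2px(n,P):
    K,r,t=cam(n);return cv2.projectPoints(np.atleast_2d(np.float64(P)),cv2.Rodrigues(r)[0],t,K,None)[0][:,0]
E
python3 - <<'E'
import cv2,numpy as np
t=cv2.imread('pics/top0.png');s=cv2.imread('pics/side0.png')
def crop(i,u,v,w,h,k):
    c=cv2.resize(i[v:v+h,u:u+w],None,fx=k,fy=k,interpolation=cv2.INTER_CUBIC)
    for a in range((u+9)//10*10,u+w,10): cv2.line(c,((a-u)*k,0),((a-u)*k,6 if a%50 else 16),(0,0,255),1)
    for b in range((v+9)//10*10,v+h,10): cv2.line(c,(0,(b-v)*k),(6 if b%50 else 16,(b-v)*k),(0,0,255),1)
    return c
cv2.imwrite('pics/c1.png',np.vstack([crop(t,165,185,130,50,6),crop(t,310,165,130,50,6)]))
cv2.imwrite('pics/c2.png',np.hstack([crop(s,220,250,80,80,5),crop(s,270,180,80,80,5)]))
E
```

```text
(no output)
```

View pics/c1.png

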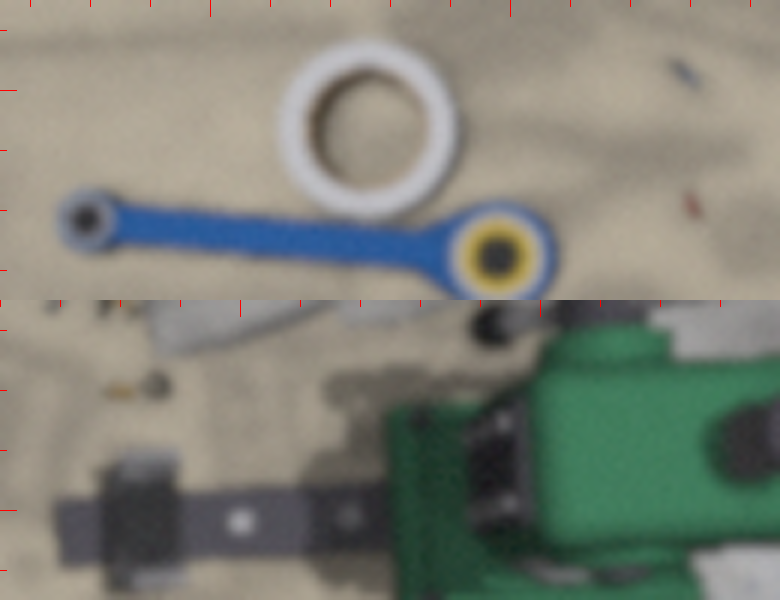

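View pics/c2.png

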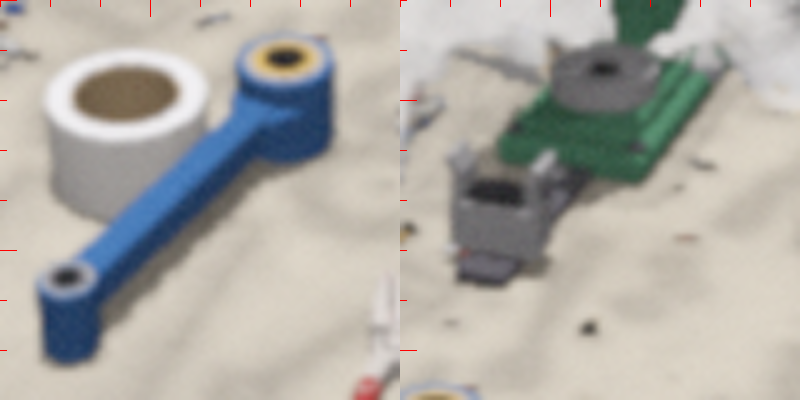

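```bash
python3 - <<'E'
from h import *
np.set_printoptions(precision=4,suppress=True)
for l,n,uv,z in [("eye","top",(179.7,221.7),.04),("hub","top",(248,227.7),.05),("tape","top",(226.3,206.5),.05),
 ("eye","side",(233.6,305.4),.04),("hub","side",(277,261.6),.05),("tape","side",(245.2,269),.05),
 ("cheek+","top",(334.5,192.7),.075),("cheek-","top",(336.3,211.7),.075),("rest","top",(333.7,202),.05),
 ("nest","side",(310.8,193.6),.052),("restL","side",(282.4,212),.075),("restR","side",(299,212.5),.075),
 ("headtop+","top",(399.7,175),.304),("headtop-","top",(399.7,205.8),.304),("headlow","top",(389,190.4),.2)]: print(l,n,px2w(n,uv,z)[:2])
for n in("top","side"):
    K,r,t=cam(n);print(n,"cam at",-r.T@t)
E
```

```text
eye top [0.507  0.4193]
hub top [0.4918 0.2209]
tape top [0.552  0.2842]
eye side [0.5061 0.4208]
hub side [0.4906 0.2219]
tape side [0.5507 0.288 ]
cheek+ top [ 0.5932 -0.0239]
cheek- top [ 0.5395 -0.0293]
rest top [ 0.5687 -0.0249]
nest side [ 0.5785 -0.2235]
restL side [ 0.5858 -0.009 ]
restR side [ 0.5365 -0.0266]
headtop+ top [ 0.6131 -0.1437]
headtop- top [ 0.5426 -0.1435]
headlow top [ 0.5884 -0.146 ]
top cam at [0.4779 0.125  1.2489]
side cam at [0.0104 1.1516 0.713 ]
```

```bash
cat > ov.py <<'E'
from h import *
import sys
def overlay(nx,ny,yawdeg,out,lev=None):
    a=np.radians(yawdeg);M=np.array([[np.cos(a),-np.sin(a),0],[np.sin(a),np.cos(a),0],[0,0,1]])
    W=lambda P:np.atleast_2d(P)@M.T+[nx,ny,0]
    th=np.linspace(0,2*np.pi,40)
    circ=lambda r,z,x=0:np.c_[x+r*np.cos(th),r*np.sin(th),z+0*th]
    lines=[(circ(.039,.055),(0,255,255)),(circ(.031,.055),(0,255,255)),(circ(.015,.05,-.2),(255,0,255)),
     (np.array([[-.215,.021,.075],[-.185,.021,.075]]),(0,0,255)),(np.array([[-.215,-.021,.075],[-.185,-.021,.075]]),(0,0,255)),
     (np.array([[-.085,-.036,.2],[-.085,.036,.2],[-.085,.036,.304],[-.085,-.036,.304],[-.085,-.036,.2]]),(0,255,255)),
     (np.array([[-.08,-.055,.02],[-.02,-.055,.02]]),(255,255,0)),(np.array([[-.08,.055,.02],[-.02,.055,.02]]),(255,255,0)),(np.array([[-.085,.036,.304],[.05,.036,.304]]),(0,255,255)),(np.array([[-.085,-.036,.304],[.05,-.036,.304]]),(0,255,255))]
    ims=[]
    for n,(u,v,w,h,k) in (("top",(310,160,100,60,8)),("side",(265,110,100,135,4))):
        c=cv2.resize(cv2.imread(f'pics/{n}0.png')[v:v+h,u:u+w],None,fx=k,fy=k,interpolation=cv2.INTER_CUBIC)
        for P,col in lines:
            q=((w2px(n,W(P))-[u,v]+.5)*k-.5).astype(int)
            cv2.polylines(c,[q.reshape(-1,1,2)],False,col,1)
        ims.append(c)
    w=max(i.shape[1] for i in ims)
    ims[0]=cv2.resize(ims[0],(400,240)) if 0 else ims[0]
    return ims
t,s=overlay(.5775,-.2245,-87.3,'')
cv2.imwrite('pics/ov1.png',t)
cv2.imwrite('pics/ov2.png',s)
cv2.imwrite('pics/ov.png',np.hstack([cv2.resize(t,None,fx=.5,fy=.5) if 0 else cv2.copyMakeBorder(t[:, :400],0,60,0,0,cv2.BORDER_CONSTANT),s]))
E
python3 ov.py; python3 -c "
import cv2;[print(cv2.imread('pics/'+f).shape) for f in('ov.png','ov1.png')]"
```

```text
(540, 800, 3)
(480, 800, 3)
```

View pics/ov.png

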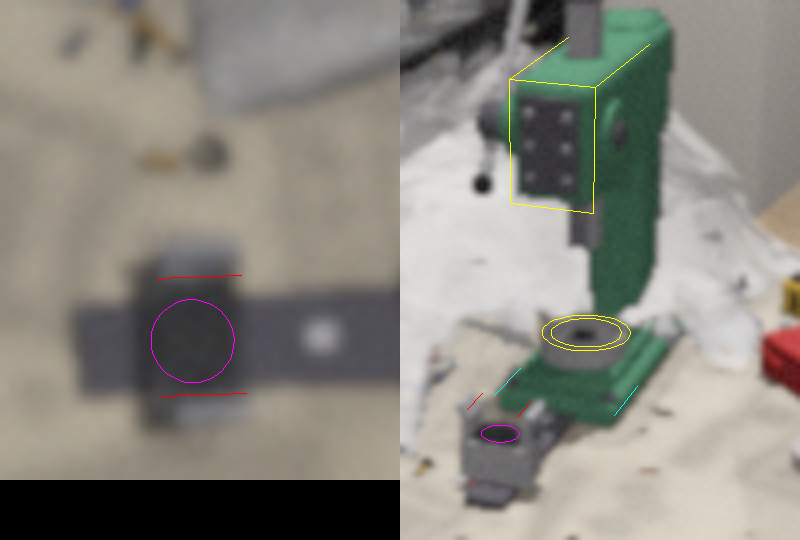

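The overlay fits: the rest is within about 1 mm, and the nest ring is within half a pixel in the side view, so the nest is at about (0.578, -0.2245) with yaw -87.2°. Next I'll move the tape by putting the closed fingers inside its hole.

```bash
cat >> h.py <<'E'
def ori(yaw,lean,flip=False):
    """yaw of lever x axis, lean of wrist towards lever -x"""
    L=np.array([np.cos(yaw),np.sin(yaw),0]);Z=np.array([0,0,1.]);Ly=np.cross(Z,L)
    z=np.sin(lean)*L-np.cos(lean)*Z; y=-Ly if flip else Ly
    return R.from_matrix(np.c_[np.cross(y,z),y,z]).as_quat()
HUB=np.array([.4912,.2214]);LY=np.arctan2(.2214-.42,.4912-.5065)
NEST=np.array([.578,-.2245]);PY=np.radians(-87.2)
def at(o,yaw,x,z): return np.array([o[0]+x*np.cos(yaw),o[1]+x*np.sin(yaw),z])
E
python3 - <<'E'
from h import *
np.set_printoptions(precision=3,suppress=True)
for f in(0,1):
    for th in (32,36):
        t=np.radians(th)
        print(f,th,planner.solve_ik(at(HUB,LY,-.073,.032),ori(LY,t,f)),planner.solve_ik(at(NEST,PY,-.073,.082),ori(PY,t,f)),planner.solve_ik(at(NEST,PY,-.123,.14),ori(PY,t,f)))
q=env.get_obs()['tcp_rot']
for f in(0,1): print(planner.solve_ik([.552,.287,.12],ori(-np.pi/2,0,f)),planner.solve_ik([.63,.30,.03],ori(-np.pi/2,0,f)))
E
```

```text
0 32 [ 0.587  0.75   0.058  1.246 -0.431  2.316] [-0.162  0.454 -0.368  0.619 -0.545  1.323] [-0.074  0.404 -0.265  0.825 -0.554  1.426]
0 36 [ 0.605  0.792  0.109  1.317 -0.474  2.358] [-0.135  0.464 -0.385  0.59  -0.616  1.345] [-0.047  0.415 -0.277  0.809 -0.625  1.453]
1 32 [ 0.587  0.75   0.058  1.246 -0.431 -0.826] [-0.162  0.454 -0.368  0.619 -0.545 -1.818] [-0.074  0.404 -0.265  0.825 -0.554 -1.716]
1 36 [ 0.605  0.792  0.109  1.317 -0.474 -0.784] [-0.135  0.464 -0.385  0.59  -0.616 -1.797] [-0.047  0.415 -0.277  0.809 -0.625 -1.689]
[ 0.349  0.49  -0.05   1.03   0.     1.919] [0.328 0.677 0.047 0.941 0.    1.899]
[ 0.349  0.49  -0.05   1.03   0.    -1.222] [ 0.328  0.677  0.047  0.941  0.    -1.243]
```

```bash
python3 - <<'E'
from h import *
D=ori(-np.pi/2,0)
env.close()
env.move_to([.36,.12,.26],D)
env.move_to([.551,.287,.10],D)
hit=env.move_l([.551,.287,.028],speed=.08,contact_N=6)
o=env.get_obs();print(hit,o['tool_pos'],o['contact_force'],o['time_s'])
if not hit:
    env.move_l([.645,.292,.028],speed=.06)
    print(env.get_obs()['contact_force'])
    env.move_l([.640,.292,.028],speed=.06)
    env.move_l([.640,.292,.11],speed=.12)
cv2.imwrite('pics/s1.png',camrig.grab_frame('side'))
print(env.get_obs()['time_s'])
cv2.imwrite('pics/s1c.png',cv2.resize(cv2.imread('pics/s1.png')[150:330,190:340],None,fx=4,fy=3.3))
E
```

```text
True [0.5509298  0.28680325 0.0690131 ] [-0.55864305  0.23832262  8.69849471] 4.9
4.95
```

View pics/s1c.png

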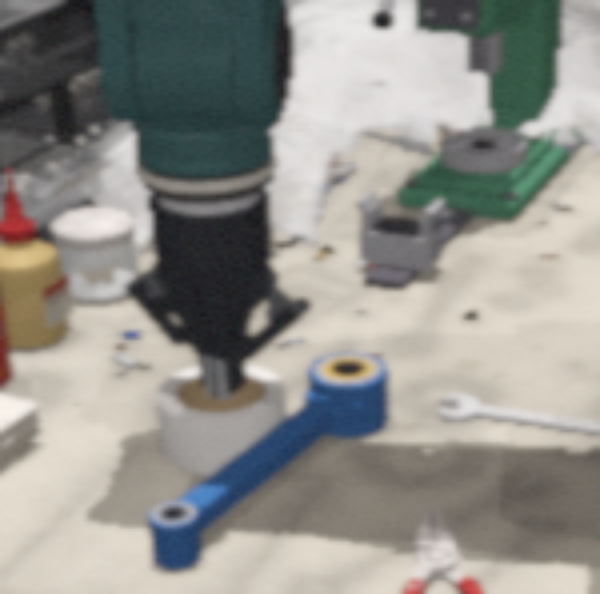

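The fingers met the tape top at z = 0.05, so the roll is solid to contact. It stayed upright. I'll push it low from outside instead, in two stages: first towards +y, then angled away from the shank.

```bash
python3 - <<'E'
from h import *
def dr(deg): # tool y along n=(sin,cos)
    a=np.radians(deg); return ori(-np.pi/2-a,0) if 0 else R.from_matrix(np.c_[np.cross([np.sin(a),np.cos(a),0],[0,0,-1.]),[np.sin(a),np.cos(a),0],[0,0,-1.]]).as_quat()
z=.026
def best(deg,p):
    # pick half turn with |j6| smallest
    c=[]
    for k in (dr(deg),dr(deg+180)):
        s=planner.solve_ik(p,k)
        if s is not None:c.append((np.abs(s-env.get_obs()['joint_pos']).max(),k))
    return min(c,key=lambda e:e[0])[1]
env.move_l([.551,.287,.09])
a=np.array([.5426,.2215,.09]);k=best(15,a)
env.move_to(a,k)
print(env.move_l([a[0],a[1],z],speed=.1,contact_N=8),env.get_obs()['tool_pos'])
n=np.array([np.sin(np.radians(15)),np.cos(np.radians(15)),0])
p=np.array([.5426,.2295,z])
env.move_l(p+n*.060,speed=.06);print(env.get_obs()['contact_force'])
q=p+n*.060
n2=np.array([.5,.866,0]);k2=best(30,q)
env.move_l(q-n*.012,speed=.1)
s=np.array([.5385,.2945,z])-n2*.008
env.move_l(s,k2,speed=.06)
env.move_l(s+n2*.070,speed=.06);print(env.get_obs()['contact_force'])
env.move_l(s+n2*.055,speed=.1)
e=s+n2*.055; e[2]=.12
env.move_l(e,speed=.15)
f=at(HUB,LY,-.073,.032)-.10*R.from_quat(ori(LY,np.radians(34))).as_matrix()[:,2]
env.gripper_open()
env.move_to(f,ori(LY,np.radians(34)))
for n in('top','side'): cv2.imwrite(f'pics/{n}2.png',camrig.grab_frame(n))
print(env.get_obs()['time_s'])
t=cv2.imread('pics/top2.png')[150:250,150:280];s=cv2.imread('pics/side2.png')[210:340,190:330]
cv2.imwrite('pics/m2.png',np.hstack([cv2.resize(t,(400,308),interpolation=2),cv2.resize(s,(400,371),interpolation=2)[:308] if 0 else cv2.resize(s,(332,308),interpolation=2)]))
E
```

```text
True [0.54196007 0.22155701 0.02554482]
[ 0.26399435 -1.17225427  3.2699013 ]
[-0.63338404 -0.61964513  0.27583446]
13.8583
```

View pics/m2.png

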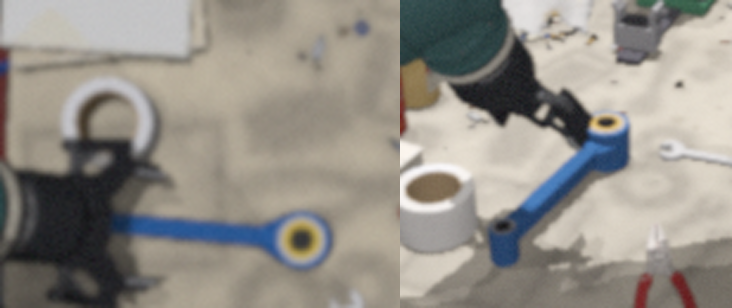

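The tape is upright and clear of the shank (about (185,188) in the top view), and the lever hasn't moved (hub at (248,227)). Next is the grip and a trial lift.

```bash
cat >> h.py <<'E'
LEAN=np.radians(34)
def ft(n=8):
    a=[]
    for _ in range(n): o=env.get_obs();a.append(np.r_[o['contact_force'],o['torque']]);env.pause(.03)
    return np.mean(a,0)
E
python3 - <<'E'
from h import *
np.set_printoptions(precision=3,suppress=True)
q=ori(LY,LEAN); g=at(HUB,LY,-.073,.032)
f0=ft()
print(env.move_l(g,speed=.12,contact_N=10),env.get_obs()['tool_pos'],g)
env.close();f1=ft();o=env.get_obs();print(f0,f1,o['opening'],o['gripper_force'])
env.move_l(g+[0,0,.02],speed=.05);env.pause(.2)
f2=ft();print(f2-f0)
Ly=np.array([-np.sin(LY),np.cos(LY),0]);print('moment about lever y',(f2-f0)[3:]@Ly)
for n in('top','side'): cv2.imwrite(f'pics/{n}3.png',camrig.grab_frame(n))
s=cv2.imread('pics/side3.png')[230:330,210:310];s0=cv2.imread('pics/side0.png')[230:330,210:310]
cv2.imwrite('pics/m3.png',np.hstack([cv2.resize(x,(400,400),interpolation=2) for x in(s0,s)]))
print(env.get_obs()['time_s'])
E
```

```text
False [0.497 0.295 0.032] [0.497 0.294 0.032]
[ 0.117 -0.04   0.338  0.485 -0.031 -0.008] [ 3.164  1.812  5.45   0.22  -0.346  0.148] 0.018812671126760137 59.925416707992554
[-0.329  0.388 -8.092  0.852 -0.059 -0.004]
moment about lever y 0.8538099831815291
17.1083
```

View pics/m3.png

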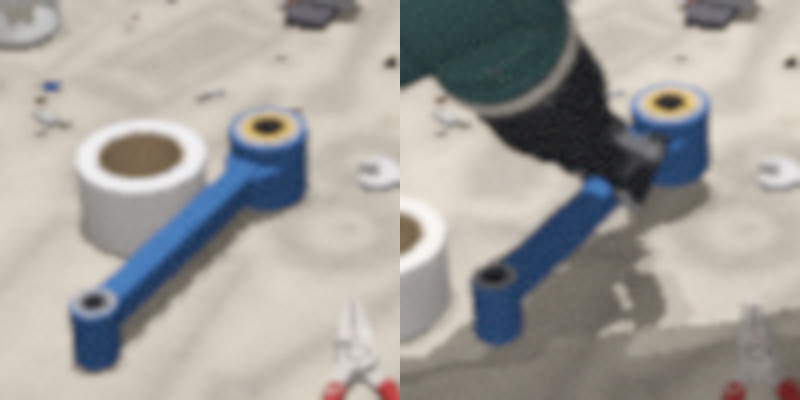

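```bash
python3 - <<'E'
from h import *
E=[.5065,.42];H=[.4912,.2214]
for nm,P,z0,v0,v1 in(("eye",E,.04,305.4,298.75),("hub",H,.05,261.6,255.5)):
    p=[w2px('side',[*P,z0+d])[0] for d in(0,.02)];print(nm,p, "lift est mm",20*(v1-v0)/(p[1][1]-p[0][1]))
o=env.get_obs();print(o['torque'],o['tcp_rot'],ori(LY,LEAN),o['tool_pos'])
E
```

```text
eye [array([233.62475087, 305.16430016]), array([233.06097483, 298.24144399])] lift est mm 19.21172371787406
hub [array([276.88978959, 261.47003439]), array([276.70435983, 255.08122033])] lift est mm 19.09587585270263
[ 1.30077571 -0.08377575  0.00289287] [ 0.70172085  0.64969809 -0.21455078  0.19861572] [ 0.70169955  0.64972035 -0.21453108  0.19863945] [0.49680149 0.29416356 0.05197051]
```

The lever came clear of the bench (8.1 N) and level: both ends rose 19 ± 1 mm for a 20 mm lift, so -73 mm is close to the balance point. I'll carry it slowly to the front of the press and check level there.

```bash
python3 - <<'E'
from h import *
np.set_printoptions(precision=3,suppress=True)
g=at(HUB,LY,-.073,.032)
env.move_l(g+[0,0,.11],speed=.08)
cv2.imwrite('pics/side4.png',camrig.grab_frame('side'))
mid=at(NEST,PY,-.20,.142)
env.move_l(mid,ori(PY,LEAN),speed=.12)
env.move_l(at(NEST,PY,-.123,.142),speed=.08)
env.pause(.3)
f=ft();print(f,env.get_obs()['opening'],env.get_obs()['time_s'])
for n in('top','side'): cv2.imwrite(f'pics/{n}5.png',camrig.grab_frame(n))
a=cv2.imread('pics/side4.png')[205:305,205:305];b=cv2.imread('pics/side5.png')[140:240,245:345];t=cv2.imread('pics/top5.png')[160:250,290:410]
A,B=[cv2.resize(x,(400,400),interpolation=2) for x in(a,b)]
T=cv2.resize(t,(800*3//4,0) if 0 else (266,200),interpolation=2)
cv2.imwrite('pics/m5.png',np.vstack([np.hstack([A,B]),np.hstack([T,np.zeros((200,534,3),np.uint8)])]))
E
```

```text
[-0.044 -0.02  -7.958  1.306  0.05   0.02 ] 0.018635329860060078 22.9917
```

View pics/m5.png

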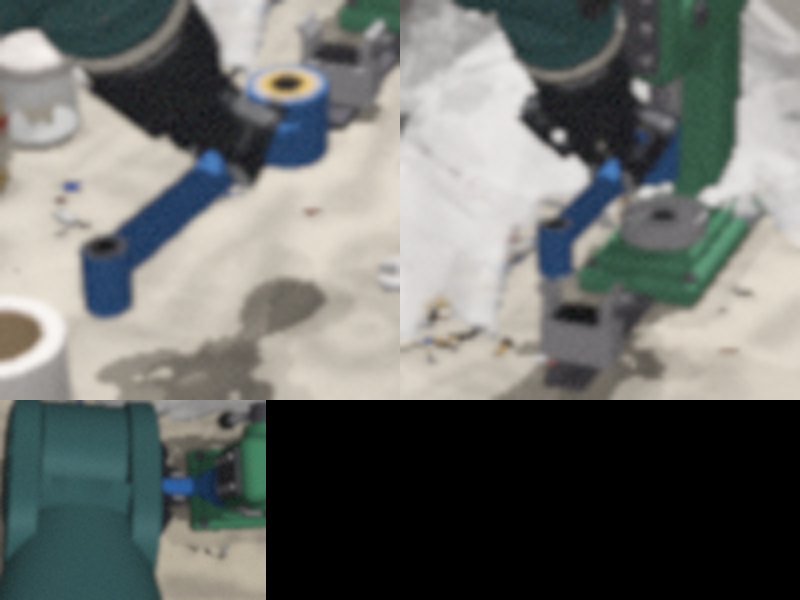

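```bash
python3 - <<'E'
from h import *
np.set_printoptions(precision=3,suppress=True)
print('lifted: eye exp',w2px('side',[.5065,.42,.15]),'meas 230.5,266.2; hub exp',w2px('side',[.4912,.2214,.16]),'meas 277,225.5')
print('at press: eye exp',w2px('side',at(NEST,PY,-.25,.15)),'meas 283.7,197.5')
for d in(-.005,.005):print(d,w2px('side',at(NEST,PY,-.25,.15+d)))
# blue eye lateral extent in side5
b=cv2.imread('pics/side5.png');h=cv2.cvtColor(b,cv2.COLOR_BGR2HSV);m=cv2.inRange(h,(105,110,40),(125,255,255))
for v in range(197,209,2):
    u=np.where(m[v,270:300])[0]+270;print(v,u.min(),u.max())
c=at(NEST,PY,-.25,0);side=np.array([-np.sin(PY),np.cos(PY),0])
print(w2px('side',[c+[0,0,.13]+side*s for s in(-.015,.015)]),w2px('side',[c+[0,0,.11]]))
K,r,t=cam('side')
E
```

```text
lifted: eye exp [[230.406 265.639]] meas 230.5,266.2; hub exp [[275.836 225.163]] meas 277,225.5
at press: eye exp [[282.936 195.343]] meas 283.7,197.5
-0.005 [[282.967 196.866]]
0.005 [[282.904 193.816]]
197 286 289
199 280 287
201 280 286
203 280 286
205 280 286
207 281 286
[[287.664 202.146]
 [278.494 200.667]] [[283.185 207.388]]
```

Lateral match is within 0.3 px, and the eye's underside appears at row 210 as expected for a level lever (moment also unchanged). Lowering, sliding in and seating with contact checks.

```bash
python3 - <<'E'
from h import *
np.set_printoptions(precision=3,suppress=True)
def st(l,h): o=env.get_obs();print(l,h,o['tool_pos'],o['contact_force'],o['torque'],round(o['time_s'],2))
h=env.move_l(at(NEST,PY,-.123,.094),speed=.06,contact_N=8);st('down',h)
if not h:
    h=env.move_l(at(NEST,PY,-.073,.094),speed=.04,contact_N=8);st('slide',h)
if not h:
    h=env.move_l(at(NEST,PY,-.073,.079),speed=.015,contact_N=6);st('seat',h)
for n in('top','side'): cv2.imwrite(f'pics/{n}6.png',camrig.grab_frame(n))
E
```

```text
down False [ 0.572 -0.102  0.094] [-0.042 -0.331 -7.409] [1.298 0.029 0.004] 24.04
slide False [ 0.574 -0.151  0.094] [-0.146  0.721 -8.049] [ 1.41   0.097 -0.015] 25.44
seat True [ 0.575 -0.151  0.086] [1.055 2.54  4.739] [0.084 0.018 0.068] 26.03
```

```bash
python3 - <<'E'
from h import *
b=cv2.imread('pics/side6.png');u,v,w,h,k=255,155,80,75,8
c=cv2.resize(b[v:v+h,u:u+w],None,fx=k,fy=k,interpolation=2)
c=c[:, :]
th=np.linspace(0,2*np.pi,60)
o=c.copy()
for x,r,z,col in((-.2,.015,.09,(0,0,255)),(0,.027,.1,(0,255,255)),(-.2,.015,.05,(0,0,255)),(0,.039,.055,(0,255,0))):
    P=np.array([at(NEST,PY,x,z)+[r*np.cos(a),r*np.sin(a),0] for a in th])
    q=((w2px('side',P)-[u,v]+.5)*k-.5).astype(int);cv2.polylines(o,[q.reshape(-1,1,2)],True,col,1)
im=np.hstack([c[:,100:500],o[:,100:500]]);print(im.shape);cv2.imwrite('pics/m6.png',im)
E
```

```text
(600, 800, 3)
```

View pics/m6.png

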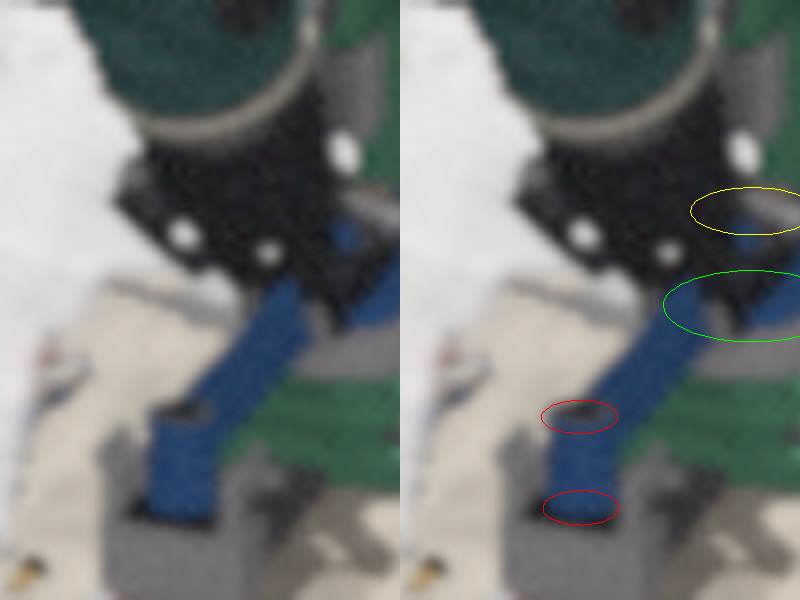

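The picture shows the eye standing centred between the cheeks, with its top at zoomed (182,412) against (180,417) expected. That puts it 0–2 mm above the rest. The hub is hidden by the gripper, so I'll probe by force.

```bash
python3 - <<'E'
from h import *
np.set_printoptions(precision=4,suppress=True)
def st(l): f=ft(5);o=env.get_obs();print(l,o['tool_pos'],f,round(o['time_s'],2));return o['tool_pos']
p=st('now')
for i in range(4):
    h=env.move_l(p-[0,0,.0015*(i+1)],speed=.01,contact_N=12); st(h)
    if h or env.get_obs()['contact_force'][2]>15: break
E
```

```text
now [ 0.5745 -0.1514  0.0864] [ 2.0679  3.1012  5.3123 -0.1999 -0.2004  0.3118] 26.3
False [ 0.575  -0.1516  0.0856] [-0.085   4.2016  7.0533 -0.2895  0.1764 -0.0883] 26.73
True [ 0.5751 -0.1516  0.0856] [-2.3542  5.7167 10.1486 -0.2227  0.6083 -0.4521] 27.1
```

```bash
python3 - <<'E'
from h import *
np.set_printoptions(precision=4,suppress=True)
Lx=np.array([np.cos(PY),np.sin(PY),0]);Ly=np.array([-np.sin(PY),np.cos(PY),0])
b=at(NEST,PY,-.073,0)
for dx,dy in((0,0),(-4,0),(4,0),(0,4),(0,-4)):
    p=b+Lx*dx/1000+Ly*dy/1000
    c=env.get_obs()['tool_pos']; env.move_l([c[0],c[1],.0895],speed=.03)
    h1=env.move_l(p+[0,0,.0895],speed=.04,contact_N=8)
    f=env.get_obs()['contact_force']
    h=env.move_l(p+[0,0,.080],speed=.02,contact_N=5)
    o=env.get_obs();print(dx,dy,h1,f,h,o['tool_pos'],o['contact_force'],o['torque'],round(o['time_s'],1))
    if o['tool_pos'][2]<.0842: break
E
```

```text
0 0 False [-0.5994 -0.8044 -7.7028] True [ 0.5746 -0.1516  0.0858] [1.0111 0.9236 5.0875] [-0.2909 -0.1896  0.2228] 28.0
-4 0 False [-0.8443 -0.5714 -7.838 ] True [ 0.5744 -0.1476  0.0861] [1.007  0.4825 2.6693] [-0.2146 -0.238   0.1705] 28.8
4 0 False [ 0.3703  0.0742 -8.6237] True [ 0.5748 -0.1555  0.0852] [2.0431 1.7855 1.8072] [-0.1959 -0.2521  0.2702] 29.8
0 4 False [-0.1714 -0.1265 -7.4569] True [ 0.5783 -0.1516  0.0822] [-2.0048  0.8217  8.0703] [ 0.4419  0.0047 -0.1335] 30.8
```

At +4 mm the lever dropped to z = 0.0822, the expected seated height of 0.082, so the hub had been sitting on the rim. I'll confirm with a light press, then release and retreat along the tool axis.

```bash
python3 - <<'E'
from h import *
np.set_printoptions(precision=4,suppress=True)
def st(l): f=ft(5);o=env.get_obs();print(l,o['tool_pos'],f,round(o['time_s'],2));return o['tool_pos']
p=st('now')
h=env.move_l([p[0],p[1],.0800],speed=.01,contact_N=8); st(h)
for s in(-.0015,.0015):   # wiggle test in lever y: rim walls met = hub in the nest
    p=env.get_obs()['tool_pos']
    h=env.move_l(p+[s,0,0],speed=.02,contact_N=10); st(('wig',s,h))
cv2.imwrite('pics/side7.png',camrig.grab_frame('side'))
def eye(f):
    b=cv2.imread(f);a=b[195:225,270:286].astype(int);m=(a[...,0]-a[...,2])>40
    v,u=np.where(m);return u.mean()+270,v.min()+195,v.max()+195,m.sum()
print(eye('pics/side6.png'),eye('pics/side7.png'))
E
```

```text
now [ 0.5783 -0.1516  0.0822] [-1.4265  0.7972  6.8658  0.4164  0.072  -0.1761] 30.98
True [ 0.5784 -0.1516  0.0822] [-2.0379  2.5165  8.1033  0.5715  0.1399 -0.2452] 31.36
('wig', -0.0015, False) [ 0.5776 -0.1519  0.0826] [ 5.112  -1.9657 -1.3298  0.6323 -0.8762  0.5556] 31.77
('wig', 0.0015, False) [ 0.5787 -0.1518  0.0824] [-1.953  -0.8579 -1.978   0.957   0.2783  0.0356] 32.21<stdin>:12: RuntimeWarning: Mean of empty slice.
  ret = ret.dtype.type(ret / rcount)
Traceback (most recent call last):
ValueError: zero-size array to reduction operation minimum which has no identity
```

```bash
python3 - <<'E'
from h import *
np.set_printoptions(precision=4,suppress=True)
def st(l): f=ft(4);o=env.get_obs();print(l,o['tool_pos'],f,round(o['time_s'],2));return o['tool_pos']
p=env.get_obs()['tool_pos']
h=env.move_l([.5783,p[1],.0805],speed=.01,contact_N=8);p=st(h)
cv2.imwrite('pics/side8.png',camrig.grab_frame('side'))
env.gripper_open();st('open')
Lx=np.array([np.cos(PY),np.sin(PY),0]);zt=R.from_quat(ori(PY,LEAN)).as_matrix()[:,2]
p=env.get_obs()['tool_pos'];a=p-Lx*.03+[0,0,.008]
print(env.move_l(a,speed=.05,contact_N=10))
print(env.move_l(a-zt*.12,speed=.12,contact_N=10))
b=a-zt*.12
env.move_to([.40,.15,.30],ori(-np.pi/2,0))
st('away')
cv2.imwrite('pics/side9.png',camrig.grab_frame('side'));cv2.imwrite('pics/top9.png',camrig.grab_frame('top'))
# numeric checks: brass bush (hub top) and blue mask
for n in('side','top'):
    i=cv2.imread(f'pics/{n}9.png');h=cv2.cvtColor(i,cv2.COLOR_BGR2HSV)
    bl=cv2.inRange(h,(104,120,40),(125,255,255));br=cv2.inRange(h,(15,90,110),(32,255,255))
    c,s=((300,160),(360,240)) if 0 else ((265,160),(335,235))
    if n=='top': c,s=(315,170),(410,225)
    for l,m in(('blue',bl),('brass',br)):
        v,u=np.where(m[c[1]:s[1],c[0]:s[0]]); 
        if len(u): print(n,l,len(u),u.min()+c[0],u.max()+c[0],v.min()+c[1],v.max()+c[1],u.mean()+c[0],v.mean()+c[1])
print('exp hub top side',w2px('side',at(NEST,PY,0,.10)),'eye bottom/top',w2px('side',[at(NEST,PY,-.2,.05),at(NEST,PY,-.2,.09)]))
i=cv2.imread('pics/side9.png')[160:235,265:340];cv2.imwrite('pics/z9.png',cv2.resize(i,None,fx=8,fy=8,interpolation=2))
E
```

```text
True [ 0.5786 -0.1519  0.0823] [-1.5883  1.4497  6.291   0.4496  0.0187  0.1087] 32.6
open [ 0.5778 -0.1517  0.0813] [ 0.3083 -0.4587  0.084   0.4942  0.0321 -0.0253] 33.44
False
False
away [0.4005 0.1496 0.2992] [-0.3377 -0.3252 -0.3124 -0.0083  0.0174 -0.0073] 36.62
side blue 344 285 317 182 219 301.7296511627907 198.41860465116278
side brass 1 271 271 226 226 271.0 226.0
top blue 319 340 387 196 203 363.30094043887146 199.4451410658307
exp hub top side [[311.153  180.9346]] eye bottom/top [[289.6672 218.0291]
 [289.5079 206.6761]]
```

The picture budget is used up, so I'll check seating numerically by fitting the lever's silhouette in both views.

```bash
cat > fit.py <<'E'
from h import *
from scipy.optimize import minimize
th=np.linspace(0,2*np.pi,40)
cyl=lambda x,r,z0,z1:np.array([[x+r*np.cos(a),r*np.sin(a),z] for z in(z0,z1) for a in th])
bx=np.array([[x,y,z] for x in(-.2,0) for y in(-.01,.01) for z in(.016,.038)])
S=4
def sil(n,p,roi):
    hx,hy,hz,ez,yaw=p;pit=np.arctan2(hz-ez,.2)
    M=R.from_euler('ZY',[yaw,-pit]).as_matrix();u,v,w,h=roi
    m=np.zeros((h*S,w*S),np.uint8)
    for P,z0 in((cyl(0,.027,.003,.05),0),(cyl(-.2,.015,0,.04),0),(bx,0)):
        q=(w2px(n,P@M.T+[hx,hy,hz])-[u,v]+.5)*S-.5
        cv2.fillConvexPoly(m,cv2.convexHull((q*16).astype(np.int32)),255,shift=4)
    for x,r,z in((0,.0235,.05),(-.2,.012,.04)):   # machined faces, not blue
        q=(w2px(n,cyl(x,r,z,z)@M.T+[hx,hy,hz])-[u,v]+.5)*S-.5
        cv2.fillConvexPoly(m,cv2.convexHull((q*16).astype(np.int32)),0,shift=4)
    return cv2.resize(m,(w,h),interpolation=cv2.INTER_AREA)/255.
def soft(n,f,roi):
    u,v,w,h=roi;a=cv2.imread(f)[v:v+h,u:u+w].astype(float);d=a[...,0]-a[...,2]
    return np.clip(d/np.clip(a.max(2),30,None)/.7,0,1)
def fit(f,x0,roi,mask):
    T=soft('side',f,roi)
    def c(d):
        m=cv2.GaussianBlur(sil('side',np.array(x0)+np.r_[d[:4]*.001,d[4]*.01],roi),(0,0),.8)
        return (((m-T)*mask)**2).sum()+.02*(d[:2]**2).sum()+.05*d[4]**2
    r=min((minimize(c,s,method='Nelder-Mead',options=dict(maxiter=700,initial_simplex=np.vstack([s]+[np.array(s)+2*e for e in np.eye(5)]))) for s in([0,0,0,0,0.],[0,0,4,0,0.])),key=lambda r:r.fun)
    return r.x,r.fun,c(np.zeros(5)),[round(min(c(np.array([0,0,k,e,0.])+[a,b,0,0,y]) for a in(-2,0,2,4) for b in(-3,0,3) for y in(-1,0,1,2)),2) for k,e in((0,0),(5,0),(0,4),(5,4))]
E
python3 - <<'E'
from fit import *
np.set_printoptions(precision=2,suppress=True)
# baseline on the bench
roi=(215,245,90,85);mk=np.ones((85,90));print('bench',fit('pics/side0.png',[.4912,.2214,0,0,LY],roi,mk))
roi=(272,165,58,62);mk=np.ones((62,58))
Nh=at(NEST,PY,0,0)+[.004,0,0]
print('press',fit('pics/side9.png',[Nh[0],Nh[1],.05,.05,PY],roi,mk))
T=soft('side','pics/side9.png',roi)
for v in range(10,60,2): print(v+165,''.join('%x'%int(t*15) for t in T[v]))
E
```

```text
Traceback (most recent call last):
  File "fit.py", line 26, in fit
    r=min((minimize(c,s,method='Nelder-Mead',options=dict(maxiter=700,initial_simplex=np.vstack([s]+[np.array(s)+2*e for e in np.eye(5)]))) for s in([0,0,0,0,0.],[0,0,4,0,0.])),key=lambda r:r.fun)
  File "fit.py", line 26, in <genexpr>
    r=min((minimize(c,s,method='Nelder-Mead',options=dict(maxiter=700,initial_simplex=np.vstack([s]+[np.array(s)+2*e for e in np.eye(5)]))) for s in([0,0,0,0,0.],[0,0,4,0,0.])),key=lambda r:r.fun)
           ~~~~~~~~^^^^^^^^^^^^^^^^^^^^^^^^^^^^^^^^^^^^^^^^^^^^^^^^^^^^^^^^^^^^^^^^^^^^^^^^^^^^^^^^^^^^^^^^^^^^^^^^^^^^^^^^^^^^^^^^^^^^^^^^
  File "fit.py", line 24, in c
    m=cv2.GaussianBlur(sil('side',np.array(x0)+np.r_[d[:4]*.001,d[4]*.01],roi),(0,0),.8)
                       ~~~^^^^^^^^^^^^^^^^^^^^^^^^^^^^^^^^^^^^^^^^^^^^^^^^^^^^
  File "fit.py", line 15, in sil
    q=(w2px(n,cyl(x,r,z,z)@M.T+[hx,hy,hz])-[u,v]+.5)*S-.5
       ~~~~^^^^^^^^^^^^^^^^^^^^^^^^^^^^^^^
  File "h.py", line 11, in w2px
    K,r,t=cam(n);return cv2.projectPoints(np.atleast_2d(np.float64(P)),cv2.Rodrigues(r)[0],t,K,None)[0][:,0]
          ~~~^^^
  File "h.py", line 5, in cam
    m=camrig.camera_model(n);K=np.array([[m['fx'],0,m['cx']],[0,m['fy'],m['cy']],[0,0,1]])
ValueError: time passes only in moves, steps and waits
```

```bash
sed -i 's/^def cam(n)/import functools\n@functools.lru_cache\ndef cam(n)/' h.py
python3 - <<'E'
from fit import *
np.set_printoptions(precision=2,suppress=True)
roi=(215,245,90,85);mk=np.ones((85,90));print('bench',fit('pics/side0.png',[.4912,.2214,0,0,LY],roi,mk))
roi=(272,165,58,62);mk=np.ones((62,58))
Nh=at(NEST,PY,0,0)+[.004,0,0]
print('press',fit('pics/side9.png',[Nh[0],Nh[1],.05,.05,PY],roi,mk))
T=soft('side','pics/side9.png',roi)
for v in range(10,60,2): print(v+165,''.join('%x'%int(t*15) for t in T[v]))
E
```

```text
bench (array([ 2.23, -0.11, -1.17,  2.05,  0.67]), np.float64(85.85347277398989), np.float64(107.53859266307941), [np.float64(95.55), np.float64(118.7), np.float64(91.42), np.float64(105.04)])
press (array([-2.73,  2.06,  2.35,  0.93,  0.78]), np.float64(59.3347410391412), np.float64(69.79025280084173), [np.float64(60.88), np.float64(67.01), np.float64(66.5), np.float64(71.79)])
175 0000000000000000000000000000000000000000034433234333333210
177 0000000000000000000000000000000000000000032333333334342100
179 0000000000000000000000000000000000000000000146433433342000
181 0000000000000000000000000000000020000000000027853434420000
183 00000000000000000000000000000000697433311357ab954333200000
185 000000000000000000000000000000018dddcccbceddeb943322000000
187 000000000000000000000000000000029ddedecddddddc830000000000
189 00000000000000000000000000000005dccdcdcddcecda400000000000
191 0000000000000000000000000000017bcdcdefceeeddd9310000000000
193 00000000000000000000000000003addddecedcdedddc8300013332200
195 000000000000000000000000147addddddcbaabaa88642000023343333
197 000000000000000000000
[... 156 characters left out ...]
4333320
203 00000000000000000038bdddddddb96433323333323333333333333000
205 000000000000000012568acddcca544335334433334333343332320000
207 0000000000000222442236aeca74333433334333323333333343000000
209 00000000000004998889abdb7522223333344323333211223320000000
211 00000000000005cddedddd953100014333343333334433333000000000
213 0000000000002acddddcb8200000000022234343333333330000000000
215 0000000000004bddddddb6000000000011100001122232000000000000
217 0000000000005bddddedd9200000110000000000000000000000000000
219 000000000000149bccdca7100000001100000000000000000000000000
221 0000000000000000000010000000000000000000000000000000000000
223 0000000000000000000000000000000000000000000000000000000000
```

```bash
python3 - <<'E'
from h import *
np.set_printoptions(precision=1,suppress=True)
d=np.array([-.38,.92,0])
def row(c,r,z): return w2px('side',[c[0]+d[0]*r,c[1]+d[1]*r,z])[0][1]
def cross(f,us,v0,v1,lvl=.42):
    a=cv2.imread(f)[v0:v1].astype(float);s=np.clip((a[...,0]-a[...,2])/np.clip(a.max(2),30,None)/.7,0,1)[:,us].mean(1)
    k=np.argmax(s>lvl);up=v0+k-(s[k]-lvl)/(s[k]-s[k-1]);j=k+np.argmax(s[k:]<lvl);return up,v0+j-(lvl-s[j])/(s[j-1]-s[j])
H0=[.4912,.2214];E0=[.5065,.42]
print('bench hub',cross('pics/side0.png',slice(274,280),255,290),'pred top edge r23.5/27',row(H0,.0235,.05),row(H0,.027,.05),'bottom',row(H0,.027,0))
print('bench eye',cross('pics/side0.png',slice(232,236),303,335),'pred',row(E0,.012,.04),row(E0,.015,.04),row(E0,.015,0))
Hn=at(NEST,PY,0,0)+[.003,0,0];En=at(NEST,PY,-.2,0)+[.003,0,0]
print('press hub',cross('pics/side9.png',slice(307,313),178,205),'pred seated',row(Hn,.0235,.1),row(Hn,.027,.1),'rim inner',row(at(NEST,PY,0,0),.031,.055),'| on rim',row(Hn,.0235,.105))
print('press eye',cross('pics/side9.png',slice(287,291),200,230),'pred seated',row(En,.012,.09),row(En,.015,.09),row(En,.015,.05),'| +4mm',row(En,.012,.094),row(En,.015,.054))
E
```

```text
bench hub (np.float64(266.33559936520055), np.float64(281.8760551438747)) pred top edge r23.5/27 266.2546592861128 266.9814955151081 bottom 282.7711718193076
bench eye (np.float64(308.57083374472785), np.float64(321.7001017136782)) pred 308.3622332668341 309.17173976252235 322.78927599014986
press hub (np.float64(183.4253690659389), np.float64(195.7601914495315)) pred seated 183.39390344439698 183.78522526406164 rim inner 196.33466703821665 | on rim 182.05117680008357
press eye (np.float64(208.14449827814047), np.float64(219.88999529193322)) pred seated 208.16391180276077 208.58081699342097 220.0064229825816 | +4mm 207.00762891879242 218.87629381791353
```

```bash
python3 -c "
from station import env, camrig, planner
print(env.get_obs()['time_s'],env.job_done())"
```

```text
the job is handed in; nothing more can be done
36.7167 None
```

The lever is loaded and the job is handed in at 36.7 s: edge measurements put the hub down in the nest and the eye down on its rest to within about half a millimetre, and the tape was pushed aside upright.

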